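Tune the kitchen radio by its knurled dial and start it

ROBOT

A 6-joint arm with a two-finger parallel gripper is mounted at the origin on a cart in front of the work surface, level with it; the furniture and walls round the work are solid. World frame = base frame: x ahead of the robot, y to its left, z up, the work surface at z = 0. Lengths are in m, angles in rad, forces in N, time in s.
With the tool pointing down it reaches from about 0.375 to 0.975 m from the base axis. Payload 3.8 kg.
Tool frame: the origin (TCP) lies midway between the tips of the shut fingers; the grasp point (between the pads) lies robot.tcp_to_grasp behind it (robot.tcp_to_grasp is the distance from the TCP to the grasp point, in m); z points along the fingers, y is the line along which they close (so a half turn about z gives the same grasp; the last joint's range is limited). The gripper opens to 85 mm and grips with 20 to 120 N. Pads are 22 mm wide; open, the fingers measure 114 mm over their backs; the gripper's body (76 mm by 85 mm) begins 54 mm behind the grasp point. The pads swing forward as they close: fully open they stand 13 mm farther back than shut.
Start: joints at [1.302, 0.264, 1.604, -0, 1.274, -0.037], TCP at [0.155, 0.657, 0.231] pointing down, gripper open.
Joint ranges: [-2.63, 2.63], [-0.94, 2.18], [0.31, 2.57], [-1.31, 4.45], [0, 2.66], [-2.55, 2.55]. Speed limits (rad/s): [2.57, 2.57, 3.14, 3.14, 3.14, 3.14].

INTERFACE

Orientations are given as a unit quaternion [x, y, z, w].
In Python, from bench import robot, optics gives the robot as it stands.
- The arm moves only by the shell command python3 -m handwheel 'ROWS'. ROWS is text: rows parted by semicolons, each of 7 numbers parted by spaces: the turn, a rotation vector about the tool's x, y, z in degrees, then the shift along the tool's x, y, z in m, then the opening, from 0 (shut) to 1 (fully open). In form: wx wy wz tx ty tz grip; .... A call has exactly 8 rows; each row is the pose to reach, as a shift and turn from the pose commanded when the call began, along the tool's axes at that moment; what a row does not reach only later rows make up. A row lasts 1/8 s, in which the tool goes at most 62.5 mm and 10.7 degrees, less where a joint would pass 70% of its speed; a pose out of reach is approached as far as the arm can. A call with a gripper value outside its range is refused whole. The fingers move at their own pace and stop on an object; the grip force is fixed at half the most. Time passes only in rows, so rows that repeat a pose let the fingers close, or fill a call up. It gives the time, the measured TCP pose, the force, the opening and the grip force at its end, in the units of the state.
- robot.state(): the state, without advancing time (a new reading comes with each control period).
- optics.camera(name): name is "scene" or "top" or "wrist"; returns the picture (420x560x3 uint8, red, green, blue); there is no depth.
- optics.camera_info(name): a dict with "intrinsics" (3x3 intrinsics, pixels), "k1" (the pictures are not rectified: a ray, as slopes to the right and down, at radius r is drawn at 1 + k1 r^2 times it, then the intrinsics apply), "extrinsics" (4x4, takes a point from camera to world coordinates). Camera axes: x right, y down, z forward; pixel columns grow to the right and rows downward; lengths in m; the calibration is good to about 2 mm. A picture is of the moment at which its call begins: read the wrist's pose just before it. camera_info takes no time and is no camera call; for the wrist camera it gives the pose at the moment of the call.
- robot.hand_in(): hands the job in; it is judged then, once.
Trained networks look in the newest picture that a camera, given by its name, has taken for a name from the list of things; names that differ only in an ending like _2 or _b are one class to them, and where a whole thing is asked for, a point or a joint stands for the part that bears it (a point fixed in the world has none). Each returns a list of dicts, best first, with "confidence" (0 to 1); they miss things now and then, are a little off and sometimes report something else, mostly with a low value. They report only what shows in the picture. A call takes as long as a camera call.
- optics.search_frame(camera, query): "rect" ([left, top, width, height] in pixels, round what is visible of it).
- optics.masks_of(camera, query): "mask" (420x560 bool, what is visible of it) and "rect" ([left, top, width, height] in pixels, round what is visible of it).
- optics.place_of(camera, query): "position" ([row, column] in pixels: a listed point, or the origin of a listed thing).
The state is a dict: "clock": time; "qpos": joint angles; "joint_vel": joint speeds; "tau": joint torques, N m; "eef_pos": TCP position; "tool_rot": TCP orientation; "wrist_force": force on the tool from outside, world axes, zero at the start; "wrist_torque": the same for the moment, N m; "width": finger opening in m; "grip_force": force on a finger pad.
Only numpy, scipy, OpenCV 4.12 (cv2) and the standard library are available. Lean on these libraries where they do the work, as an engineer would, in place of code of your own. Each camera call takes 0.05 s, during which the arm holds its last target. There are 200 camera calls.

TASK

With the fingertips, grasping nothing, press on the big knurled dial on top of the kitchen radio and turn it clockwise by friction until its white pointer line clicks into the notch at the orange plug, then press the round white play key right down and let it go. Do not press the key before the dial is set, be gentle, and leave the things standing around where they are.

Things in the scene. Friction and masses are not known exactly. Their poses are not given: they have to be found in the camera images.
- radio: Wooden table radio, 150 x 270 x 75 mm (x, y, z), fixed; origin at the centre of its underside, on the worktop; x points to its back, y to its left, z up. Its black top carries the dial (axis at x = 0, y = -55 mm) and the play key (x = -35, y = +85 mm).
- dial_top (a point): Centre of the dial's flat top, on its upright axis, 95 mm above the worktop. Dark disc, 92 mm across, 15 mm high, rim and top knurled, white pointer line; too wide to pinch. Turn it with a fingertip pressed on its top 25 to 40 mm off the axis, sweeping round. It floats on a spring (2.5 N/mm, at most 4 mm deep): 2 to 3 mm down gives 5 to 7 N, enough to drag it at about 1 rad/s.
- dial (a joint): Dial angle (rad), growing clockwise from above. Notches at 0, 0.6, 1.2, 1.8, where the pointer, seen from the dial axis, lies +0.9, +0.3, -0.3, -0.9 rad from the radio's x axis (positive anticlockwise). Let go, it springs into the nearest; the ridges at 0.3, 0.9, 1.5 resist with up to 0.06 N m. Stops at -0.1 and 1.9. Starts in one of the first two notches.
- pointer (a point): Point on the radio's top in line with the white pointer line, 60 mm from the dial axis (14 mm outside the rim), turning with the dial; it lies over a plug when the dial stands in that plug's notch.
- plug_orange: Orange round plug, 11 mm across and 4 mm high, fixed in the radio's top 60 mm from the dial axis, at the third (1.2) or the fourth (1.8) notch; it marks the wanted station. Origin at the centre of its underside.
- plug_blue: Blue plug of the same size at the other of these two notches; not wanted.
- play (a joint): Travel of the play key (m), 0 up, 0.005 fully down; a spring brings it up again. Fully down takes 4 N.
- play_top (a point): Centre of the top of the round white play key (26 mm across); it moves straight down.
- salt_shaker: Salt shaker, 44 mm across, 90 mm tall, standing just to the right of the radio; leave it. Origin at the centre of its underside, as for all the things below.
- mandarin: Mandarin, 58 mm across, left of the radio; leave it.
- mug: White mug, 88 mm across, 102 mm tall, with a handle; leave it.
- tomato_tin: Flat food tin, 75 mm across, 58 mm tall; leave it.
- honey_jar: Honey jar with an orange lid, 58 mm across, 118 mm tall; leave it.
- teaspoon: Teaspoon, 130 mm long; leave it.

How it is judged:
By the outcome, as a careful person would: the job done as asked, in the order asked, and still so for the second after the job is handed in, with the robot touching nothing.
It also fails if it takes over 42 s, if anything falls off the work surface, if the arm or the gripper's body presses on something with over 40 N, if the wrist force passes 120 N, or if a joint passes its speed limit or range.

## Working session

There is one attempt and no reset: what is moved stays moved. The work goes in short steps, Python scripts to look and compute and a shell command to move; the robot and the scene stay as the last step left them, time stands still between calls to the robot, and variables do not carry over. Pictures are saved under pics/ and viewed, at most 10 in all, crops included, and the job is handed in when it is done.

```bash
mkdir -p pics; cat > h.py <<'E'
import numpy as np, cv2
from bench import robot, optics
from scipy.spatial.transform import Rotation as R
def ray(cam,px,info=None):
    i=info or optics.camera_info(cam);K=np.array(i["intrinsics"]);T=np.array(i["extrinsics"])
    d=np.array([(px[0]-K[0,2])/K[0,0],(px[1]-K[1,2])/K[1,1]])
    s=d.copy()
    for _ in range(30): s=d/(1+i["k1"]*(s@s))
    return T[:3,3],T[:3,:3]@np.array([s[0],s[1],1])
def onz(cam,px,z,info=None):
    o,v=ray(cam,px,info);return o+v*(z-o[2])/v[2]
E
python3 - <<'E'
from h import *
for c in("scene","top"):
    cv2.imwrite(f"pics/{c}0.png",optics.camera(c)[:,:,::-1])
    for q,z in(("dial_top",.095),("pointer",.075),("plug_orange",.075),("plug_blue",.075),("play_top",None),("radio",0),("salt_shaker",0),("mandarin",0),("mug",0),("honey_jar",0),("tomato_tin",0)):
        for r in optics.place_of(c,q)[:2]:
            p=r["position"];print(c,q,round(r["confidence"],2),np.round(p,1),np.round(onz(c,p[::-1],.083 if z is None else z),4))
s=robot.state();print(s["clock"],s["eef_pos"],s["tool_rot"],R.from_quat(s["tool_rot"]).as_matrix().round(3),s["width"],robot.tcp_to_grasp)
E
```

```text
scene dial_top 0.9 [184.9 264.9] [0.5765 0.0872 0.095 ]
scene pointer 0.74 [183.2 264.9] [0.6015 0.1114 0.075 ]
scene play_top 0.52 [182.  224.5] [0.5025 0.2082 0.083 ]
scene radio 0.77 [206.8 250.3] [0.5383 0.1216 0.    ]
scene salt_shaker 0.71 [230.6 290.1] [ 0.546 -0.058  0.   ]
scene mandarin 0.49 [195.4 198.5] [ 0.4526  0.2998 -0.    ]
scene mandarin 0.31 [287.8 348.9] [ 0.4875 -0.3364 -0.    ]
scene tomato_tin 0.82 [305.9 409. ] [ 0.552  -0.4939  0.    ]
top dial_top 0.67 [225.5 291.3] [ 0.525  -0.0738  0.095 ]
top dial_top 0.65 [191.9 259. ] [0.5725 0.0771 0.095 ]
top pointer 0.75 [178.3 255. ] [0.617  0.1211 0.075 ]
top plug_orange 0.18 [154.2 173.6] [0.55   0.4118 0.075 ]
top play_top 0.39 [189.7 219. ] [0.5151 0.1977 0.083 ]
top radio 0.64 [198.2 245.1] [0.5658 0.1316 0.    ]
top salt_shaker 0.44 [229.  289.8] [ 0.5475 -0.0593  0.    ]
top mandarin 0.72 [199.9 188.6] [0.4577 0.2956 0.    ]
top mug 0.96 [283.7 355.1] [ 0.4931 -0.3384  0.    ]
top mug 0.66 [293.6 400.6] [ 0.5405 -0.4823  0.    ]
top honey_jar 0.66 [152.7 171.8] [0.5811 0.4584 0.    ]
top tomato_tin 0.79 [293.8 404.1] [ 0.5458 -0.4926  0.    ]
top tomato_tin 0.73 [282.8 354.3] [ 0.4944 -0.3348  0.    ]
1.2 [0.15507154 0.65692695 0.23129737] [ 1.15653561e-01  9.93289612e-01 -1.06123788e-05  5.22666151e-06] [[-0.973  0.23   0.   ]
 [ 0.23   0.973 -0.   ]
 [-0.    -0.    -1.   ]] 0.08560749359717916 0.0187
```

```bash
python3 - <<'E'
import cv2,numpy as np
a=cv2.imread("pics/top0.png")[140:260,150:330];b=cv2.imread("pics/scene0.png")[140:260,180:360]
cv2.imwrite("pics/c0.png",np.hstack([cv2.resize(x,(400,267),interpolation=cv2.INTER_CUBIC) for x in(a,b)]))
E
```

```text
(no output)
```

View pics/c0.png

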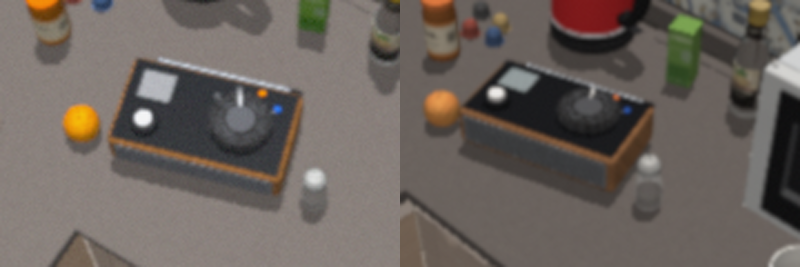

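View pics/top0.png

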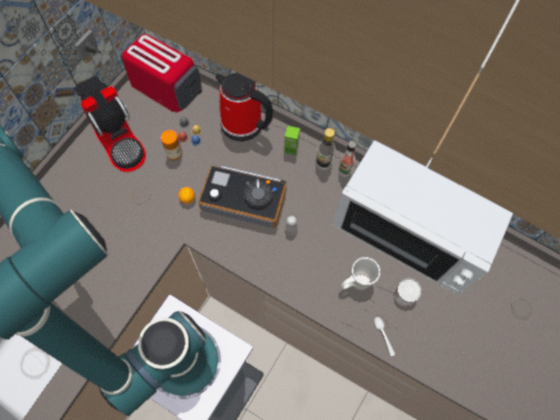

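Top view: the orange plug (≈268,182) is the third notch, the blue one (≈275,189) the fourth; dial at ≈(258,192), play key ≈(215,194), pointer aiming near (258,184). Salt shaker at (290,225), mandarin at (188,196). I move over the radio for a closer look.

```bash
python3 -m handwheel '0 0 0 -0.020 -0.018 -0.03 0; 0 0 0 -0.060 -0.055 -0.06 0; 0 0 0 -0.100 -0.092 -0.07 0; 0 0 0 -0.140 -0.129 -0.07 0; 0 0 0 -0.180 -0.165 -0.07 0; 0 0 0 -0.220 -0.201 -0.07 0; 0 0 0 -0.260 -0.238 -0.07 0; 0 0 0 -0.300 -0.275 -0.07 0' && python3 -m handwheel '0 0 0 -0.040 -0.037 0 0; 0 0 0 -0.080 -0.073 0 0; 0 0 0 -0.115 -0.105 0 0; 0 0 0 -0.145 -0.132 0 0; 0 0 0 -0.165 -0.150 0 0; 0 0 0 -0.175 -0.160 0 0; 0 0 0 -0.179 -0.164 0 0; 0 0 0 -0.179 -0.164 0 0'
python3 - <<'E'
from h import *
i=optics.camera_info("wrist")
cv2.imwrite("pics/w0.png",optics.camera("wrist")[:,:,::-1])
print(np.array(i["extrinsics"]).round(3))
for q,z in(("dial_top",.095),("pointer",.075),("plug_orange",.075),("plug_blue",.075),("play_top",.083),("radio",0),("salt_shaker",0)):
    for r in optics.place_of("wrist",q)[:2]:
        p=r["position"];print(q,round(r["confidence"],2),np.round(p,1),np.round(onz("wrist",p[::-1],z,i),4))
E
```

```text
clock: 2.2
eef_pos: [0.3847, 0.3189, 0.3016]
tool_rot: [0.116, 0.993, 0.0, 0.0]
wrist_force: [-0.1, 0.3, -0.1]
width: 0.0
grip_force: 0.0
clock: 3.2
eef_pos: [0.5202, 0.1201, 0.3013]
tool_rot: [0.116, 0.993, 0.0, -0.0]
wrist_force: [-0.1, -0.1, -0.2]
width: 0.0002
grip_force: 0.0
[[ 0.229  0.927  0.297  0.445]
 [ 0.973 -0.218 -0.069  0.138]
 [ 0.     0.305 -0.952  0.444]
 [ 0.     0.     0.     1.   ]]
dial_top 0.56 [226.2 256.2] [0.5702 0.0768 0.095 ]
pointer 0.92 [247.4 287.7] [0.6168 0.1069 0.075 ]
plug_blue 0.41 [254.9 242.7] [0.6137 0.0447 0.075 ]
plug_blue 0.32 [183.2 292.3] [0.5317 0.1322 0.075 ]
play_top 0.68 [140.9 347.8] [0.4947 0.2076 0.083 ]
radio 0.72 [184.3 294.2] [0.5517 0.1335 0.    ]
salt_shaker 0.82 [210.7 171. ] [ 0.5486 -0.0637  0.    ]
```

View pics/w0.png

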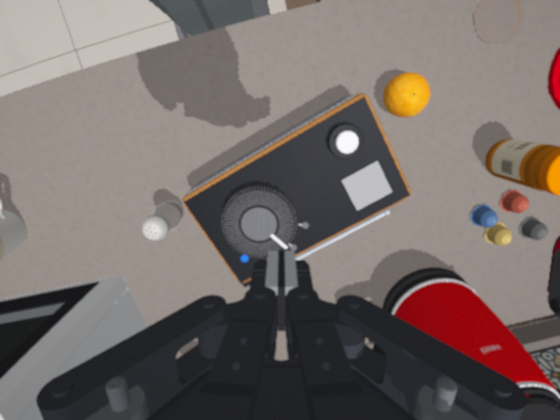

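Wrist view: dial centre ≈(258,222), pointer line ≈(278,241) (+0.3 rad from radio x → dial at 0.6, second notch), blue plug (244,258) at the fourth notch; orange, third notch, hidden behind fingertip. So a turn of +0.6 rad clockwise. I go down towards the near side of the dial and refine.

```bash
python3 -m handwheel '0 0 0 -0.005 -0.007 0.01 0; 0 0 0 -0.012 -0.018 0.04 0; 0 0 0 -0.020 -0.029 0.07 0; 0 0 0 -0.026 -0.037 0.10 0; 0 0 0 -0.030 -0.043 0.125 0; 0 0 0 -0.030 -0.043 0.145 0; 0 0 0 -0.030 -0.043 0.15 0; 0 0 0 -0.030 -0.043 0.15 0'
python3 - <<'E'
from h import *
def look(c):
    i=optics.camera_info(c); im=optics.camera(c)
    cv2.imwrite(f"pics/{c}1.png",im[:,:,::-1])
    for q,z in(("dial_top",.095),("pointer",.075),("plug_orange",.075),("plug_blue",.075),("play_top",.083)):
        for r in optics.place_of(c,q)[:1]:
            p=r["position"];print(c,q,round(r["confidence"],2),np.round(p,1),np.round(onz(c,p[::-1],z,i),4))
    for q,z in(("dial",.0925),("play",.083)):
      for r in optics.masks_of(c,q)[:1]:
        cs,_=cv2.findContours(r["mask"].astype(np.uint8),0,cv2.CHAIN_APPROX_NONE)
        h=cv2.convexHull(max(cs,key=len))[:,0]
        w=np.array([onz(c,p,z,i)[:2] for p in h])
        (x,y),rr=cv2.minEnclosingCircle((w*1000).astype(np.float32));print(c,q,round(r["confidence"],2),r["rect"],round(x,1),round(y,1),round(rr,1))
look("wrist");look("top")
E
```

```text
clock: 4.6
eef_pos: [0.5396, 0.0707, 0.151]
tool_rot: [0.116, 0.993, -0.0, -0.0]
wrist_force: [-0.3, 0.6, 0.8]
width: -0.0001
grip_force: 0.0
wrist dial_top 0.75 [257.7 300.1] [0.567  0.0788 0.095 ]
wrist pointer 0.96 [289.4 348.7] [0.616  0.1115 0.075 ]
wrist play_top 0.67 [227.2 159.5] [ 0.5239 -0.0204  0.083 ]
wrist dial 0.93 [241.8, 196.0, 125.0, 106.4] 566.4 81.9 48.0
wrist play 0.62 [443.0, 98.5, 42.9, 40.6] 495.0 209.1 15.4
top dial_top 0.93 [191.4 256.2] [0.5692 0.0858 0.095 ]
top pointer 0.53 [178.2 258.6] [0.6237 0.111  0.075 ]
top plug_orange 0.28 [193.3 256.6] [0.5722 0.0866 0.075 ]
top dial 0.78 [242.1, 184.5, 31.5, 23.2] 563.1 76.6 47.4
```

View pics/wrist1.png

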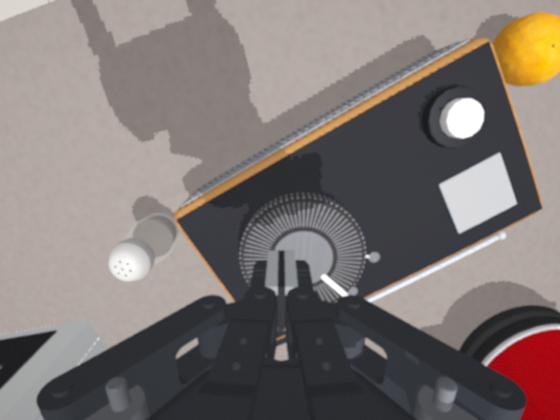

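Wrist view: dial top centre ≈(303,255), pointer line ≈(335,286) at the second grey stud (352,292); fingertips shown above the near half of the dial, salt shaker (130,260) clear. Now I descend to first contact.

```bash
python3 -m handwheel '0 0 0 0.003 -0.002 0.015 0; 0 0 0 0.003 -0.002 0.035 0; 0 0 0 0.003 -0.002 0.047 0; 0 0 0 0.003 -0.002 0.052 0; 0 0 0 0.003 -0.002 0.054 0; 0 0 0 0.003 -0.002 0.0555 0; 0 0 0 0.003 -0.002 0.0565 0; 0 0 0 0.003 -0.002 0.0573 0'
```

```text
clock: 6.4
eef_pos: [0.5368, 0.0697, 0.0945]
tool_rot: [0.116, 0.993, 0.0, 0.0]
wrist_force: [0.2, -0.5, 1.1]
width: -0.0
grip_force: 0.9
```

```bash
python3 -m handwheel '0 0 0 0 0 0.0022 0; 0 0 6 0.0015 0.0030 0.0022 0; 0 0 12 0.0028 0.0062 0.0022 0; 0 0 18 0.0036 0.0095 0.0022 0; 0 0 24 0.0042 0.0129 0.0022 0; 0 0 30 0.0043 0.0163 0.0022 0; 0 0 35 0.0042 0.0191 0.0022 0; 0 0 35 0.0042 0.0191 0.0022 0'
python3 - <<'E'
from h import *
s=robot.state();print(s["wrist_torque"],s["qpos"])
cv2.imwrite("pics/w2.png",optics.camera("wrist")[:,:,::-1])
a=optics.camera("top")[140:260,150:330,::-1];b=cv2.imread("pics/w2.png")
cv2.imwrite("pics/w2.png",np.hstack([cv2.resize(b,(480,360)),cv2.resize(a,(320,360))]))
E
```

```text
clock: 7.4
eef_pos: [0.5367, 0.0894, 0.0926]
tool_rot: [0.409, 0.912, 0.0, 0.0]
wrist_force: [-2.7, -0.1, 5.7]
width: -0.0002
grip_force: 3.0
[-0.0291885   0.44693597 -0.03419795] [ 1.19273148e-01  1.47052968e-01  2.01753460e+00  5.98541710e-05
  9.76890084e-01 -6.08466978e-01]
```

View pics/w2.png

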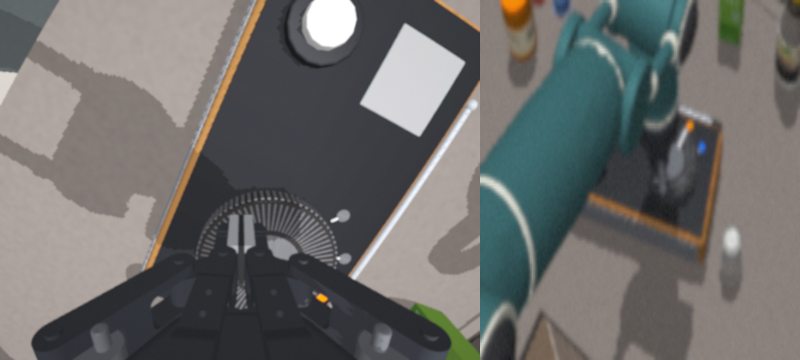

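The pointer line (≈683,150 in the right half) now aims at the orange plug (690,127). I lift straight off and check that it stays.

```bash
python3 -m handwheel '0 0 0 0 0 -0.002 0; 0 0 0 0 0 -0.006 0; 0 0 0 0 0 -0.020 0; 0 0 0 0 0 -0.045 0; 0 0 0 0 0 -0.075 0; 0 0 0 0 0 -0.1 0; 0 0 0 0 0 -0.11 0; 0 0 0 0 0 -0.11 0'
python3 - <<'E'
from h import *
s=robot.state();M=R.from_quat(s["tool_rot"]).as_matrix();print(s["eef_pos"],M.round(4),s["wrist_force"])
for c in("wrist","top"):
    i=optics.camera_info(c);im=optics.camera(c);cv2.imwrite(f"pics/{c}3.png",im[:,:,::-1])
    for q,z in(("dial_top",.095),("pointer",.075),("plug_orange",.075),("plug_blue",.075),("play_top",.083)):
        for r in optics.place_of(c,q)[:2]:
            p=r["position"];print(c,q,round(r["confidence"],2),np.round(p,1),np.round(onz(c,p[::-1],z,i),4))
    if c=="wrist":
      for r in optics.masks_of(c,"play")[:1]:
        v,u=np.nonzero(r["mask"]);print(r["confidence"],r["rect"],onz(c,(u.mean(),v.mean()),.083,i))
a=cv2.imread("pics/top3.png")[140:260,190:310]
cv2.imwrite("pics/w3.png",np.hstack([cv2.resize(cv2.imread("pics/wrist3.png"),(480,360)),cv2.resize(a,(320,360),interpolation=cv2.INTER_CUBIC)]))
E
```

```text
clock: 8.5
eef_pos: [0.5371, 0.0893, 0.2026]
tool_rot: [0.409, 0.913, 0.0, 0.001]
wrist_force: [-0.3, 0.0, -0.6]
width: -0.0002
grip_force: 0.0
[0.53712561 0.08925188 0.20261895] [[-6.655e-01  7.464e-01  1.700e-03]
 [ 7.464e-01  6.655e-01  2.000e-04]
 [-1.000e-03  1.400e-03 -1.000e+00]] [-0.31494966  0.01282799 -0.55056448]
wrist dial_top 0.91 [232.8 297.2] [0.5662 0.0796 0.095 ]
wrist pointer 0.59 [264.  337.8] [0.6265 0.0764 0.075 ]
wrist plug_orange 0.42 [265.2 341.1] [0.63   0.0777 0.075 ]
wrist plug_orange 0.22 [159.5 316.5] [0.5373 0.1382 0.075 ]
0.58 [321.6, 45.3, 34.0, 34.5] [0.49434317 0.20635805 0.083     ]
top dial_top 0.81 [193.  257.6] [0.5667 0.0788 0.095 ]
top pointer 0.82 [181.7 268.7] [0.6301 0.0751 0.075 ]
top plug_blue 0.43 [194.2 257.3] [0.5706 0.0829 0.075 ]
top play_top 0.53 [189.8 215.8] [0.5092 0.2066 0.083 ]
```

View pics/w3.png

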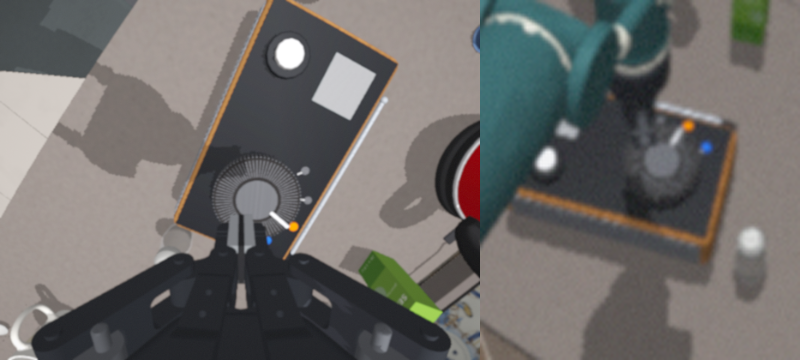

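Dial is released and the pointer line (≈280,220, left half) ends exactly at the orange plug (293,227); blue plug (268,240) is one notch further. Now the key: move over it and down to just above.

```bash
python3 -m handwheel '0 0 0 0.015 0.006 0 0; 0 0 0 0.045 0.018 0 0; 0 0 0 0.075 0.030 0 0; 0 0 0 0.1 0.040 0.01 0; 0 0 0 0.1155 0.046 0.04 0; 0 0 0 0.1155 0.046 0.07 0; 0 0 0 0.1155 0.046 0.09 0; 0 0 0 0.1155 0.046 0.102 0' && python3 -m handwheel '0 0 0 0 0 0.001 0; 0 0 0 0 0 0.003 0; 0 0 0 0 0 0.005 0; 0 0 0 0 0 0.007 0; 0 0 0 0 0 0.009 0; 0 0 0 0 0 0.010 0; 0 0 0 0 0 0.011 0; 0 0 0 0 0 0.011 0'
python3 - <<'E'
from h import *
i=optics.camera_info("wrist");cv2.imwrite("pics/w4.png",optics.camera("wrist")[:,:,::-1])
for r in optics.masks_of("wrist","play")[:1]: print(r["confidence"],r["rect"])
E
```

```text
clock: 10.15
eef_pos: [0.493, 0.2066, 0.0986]
tool_rot: [0.409, 0.913, -0.0, -0.001]
wrist_force: [-0.3, 0.1, -0.8]
width: 0.0002
grip_force: 0.0
clock: 11.15
eef_pos: [0.4951, 0.2064, 0.0909]
tool_rot: [0.409, 0.913, 0.001, 0.001]
wrist_force: [-3.2, -2.1, 13.2]
width: 0.0001
grip_force: 6.1
0.66 [253.2, 240.9, 44.8, 21.8]
```

View pics/w4.png

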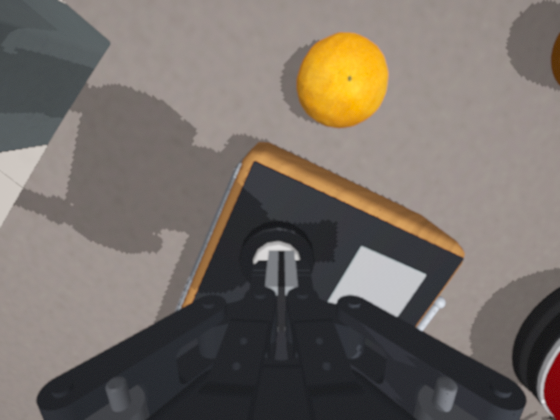

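The fingertips stand on the key (white crescent ≈(275,250) beside them), 13 N: apparently bottomed. I rise by about 2 mm to see whether the force falls like the key's spring (so it is the key and not a hard collar).

```bash
python3 -m handwheel '0 0 0 0 0 -0.001 0; 0 0 0 0 0 -0.002 0; 0 0 0 0 0 -0.003 0; 0 0 0 0 0 -0.0035 0; 0 0 0 0 0 -0.0035 0; 0 0 0 0 0 -0.0035 0; 0 0 0 0 0 -0.0035 0; 0 0 0 0 0 -0.0035 0' ; python3 - <<'E'
from h import *
optics.camera("wrist");s=robot.state();print(s["wrist_force"],s["eef_pos"])
E
```

```text
clock: 12.25
eef_pos: [0.4942, 0.2061, 0.0923]
tool_rot: [0.409, 0.913, 0.0, 0.0]
wrist_force: [2.5, 0.3, 2.0]
width: -0.0
grip_force: 1.6
[2.26576803 1.32415712 3.29746935] [0.49415272 0.20602564 0.09227926]
```

```bash
python3 -m handwheel '0 0 0 0 0 -0.001 0; 0 0 0 0 0 -0.002 0; 0 0 0 0 0 -0.002 0; 0 0 0 0 0 -0.002 0; 0 0 0 0 0 -0.002 0; 0 0 0 0 0 -0.002 0; 0 0 0 0 0 -0.002 0; 0 0 0 0 0 -0.002 0' ; python3 - <<'E'
from h import *
f=[]
for _ in range(5): optics.camera("wrist");f.append(robot.state()["wrist_force"])
print(np.mean(f,0),robot.state()["eef_pos"])
E
```

```text
clock: 13.3
eef_pos: [0.4937, 0.2059, 0.0941]
tool_rot: [0.409, 0.913, -0.0, -0.0]
wrist_force: [-0.1, -0.0, 2.0]
width: 0.0004
grip_force: 1.1
[-0.35096029 -0.18250654  1.90527822] [0.49373974 0.20587508 0.09408668]
```

1.9 N with the key 3 mm up: a soft spring over a hard stop, so the key had been fully down. Lift clear and verify the dial and surroundings.

```bash
python3 -m handwheel '0 0 0 0 0 -0.003 0; 0 0 0 0 0 -0.012 0; 0 0 0 0 0 -0.035 0; 0 0 0 0 0 -0.065 0; 0 0 0 0 0 -0.095 0; 0 0 0 0 0 -0.12 0; 0 0 0 0 0 -0.13 0; 0 0 0 0 0 -0.13 0'
python3 - <<'E'
from h import *
ims=[optics.camera(c)[:,:,::-1] for c in("wrist","scene")]
cv2.imwrite("pics/w5.png",np.hstack([cv2.resize(ims[0],(480,360)),cv2.resize(ims[1][140:260,190:310],(320,360),interpolation=cv2.INTER_CUBIC)]))
E
```

```text
clock: 14.55
eef_pos: [0.4944, 0.2061, 0.2249]
tool_rot: [0.409, 0.913, 0.001, 0.001]
wrist_force: [1.3, -0.2, -0.9]
width: 0.0002
grip_force: 0.0
```

View pics/w5.png

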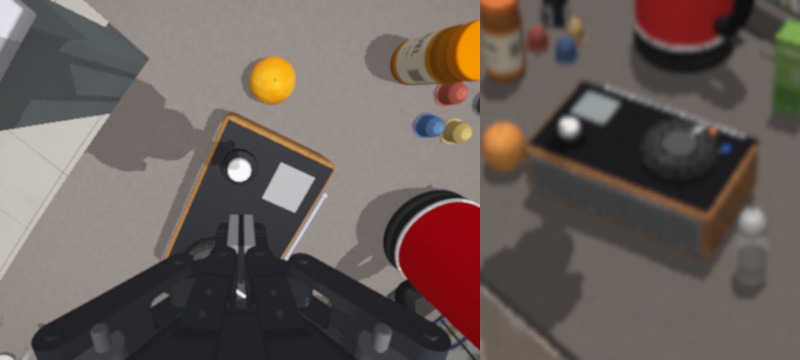

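Key is up again (238,170), the pointer (≈700,135, right half) points at the orange plug (712,131), shaker and mandarin unmoved, and the gripper is clear.

```bash
python3 -c "
from bench import robot
print(robot.hand_in())"
```

```text
the job is handed in; nothing more can be done
None
```

The dial stands at the orange plug, the play key was then pressed right down and let go, and the job was handed in at about 14.6 s; in the last pictures the shaker and mandarin stood where they were and the gripper was clear.

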